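# Refit the hatch panel of the balcony watering-valve box

## Robot

A 6-joint arm with a two-finger parallel gripper is mounted at the origin on the work surface. World frame = base frame: x ahead of the robot, y to its left, z up, the work surface at z = 0. Lengths are in m, angles in rad, forces in N, time in s.
With the tool pointing down it reaches from about 0.35 to 0.975 m from the base axis. Payload 4.9 kg.
Tool frame: the origin (TCP) lies on the centre line of the jaws, within the pads' length; the fingertips stand 17 mm ahead of it and the grasp point (between the pads) lies 2 mm behind it; x points along the fingers, y is the direction in which the jaws open and shut, and the axes are right-handed (so a half turn about x gives the same grasp; the last joint's range is limited). The gripper opens to 85 mm and grips with 20 to 120 N. Pads are 22 mm wide; open, the fingers measure 114 mm over their backs; the gripper's body (76 mm by 85 mm) begins 54 mm behind the grasp point. The pads swing forward as they close: fully open they stand 13 mm farther back than shut.
Start: joints at [-1.39, 0.053, 1.613, -0, 1.476, -0.119], TCP at [0.185, -0.597, 0.21] pointing down, gripper open.
Joint ranges: [-3.01, 3.01], [-1.01, 2.22], [0.06, 2.58], [-1.02, 4.17], [0.09, 2.62], [-3.14, 3.14]. Speed limits (rad/s): [2.57, 2.57, 3.14, 3.14, 3.14, 3.14].

## Interface

Orientations are given as a unit quaternion [w, x, y, z].
In Python, from plant import status, viewer, manip gives the robot as it stands.
- The arm moves only by the tool drive_tool, never from a script. Its argument "plan" is a list of rows, each a list of 4 numbers: the shift along the tool's x, y, z in m, then the turn about the tool's x in units of 8 degrees (1.0 is 8 degrees). A call has 1 to 12 rows; each row is the pose to reach, as a shift and turn from the pose commanded when the call began, along the tool's axes at that moment; what a row does not reach only later rows make up. A row lasts 1/10 s, in which the tool goes at most 50 mm and 8.59 degrees, less where a joint would pass 70% of its speed; a pose out of reach is approached as far as the arm can. A call with a gripper value outside its range is refused whole. "fingers" is the finger opening in m, from 0 to 0.0854, set as the call begins (left out, the last holds). The fingers move at their own pace and stop on an object; the grip force is fixed at half the most. Time passes only in rows, so rows that repeat a pose let the fingers close. It gives the time, the measured TCP pose, the force and the opening at its end, in the units of the state.
- status.state(): the state, without advancing time (a new reading comes with each control period).
- viewer.grab_frame(name): name is "scene" or "top" or "wrist"; returns the picture (420x560x3 uint8, blue, green, red); there is no depth.
- viewer.calibration(name): a dict with "vfov" (degrees; the focal length in pixels is half the picture's height over the tangent of half this angle, whatever the lens; pixels are square), "cx", "cy" (the principal point, pixels), "rvec" (rotation vector, rad) and "tvec" (3), from world to camera coordinates, as OpenCV has them. Camera axes: x right, y down, z forward; pixel columns grow to the right and rows downward; lengths in m; the calibration is good to about 2 mm. A picture is of the moment at which its call begins: read the wrist's pose just before it. calibration takes no time and is no camera call; for the wrist camera it gives the pose at the moment of the call.
- manip.job_done(): hands the job in, once; it reports no verdict.
The state is a dict: "time": time; "joint_pos": joint angles; "joint_vel": joint speeds; "joint_efforts": joint torques, N m; "tool_pos": TCP position; "tool_rot": TCP orientation; "contact_force": force on the tool from outside, world axes, zero at the start; "ft_torque": the same for the moment, N m; "gripper_width": opening from 0.0 (shut) to 1.0 (fully open).
Only numpy, scipy, OpenCV 4.12 (cv2) and the standard library are available. Lean on these libraries where they do the work, as an engineer would, in place of code of your own. Each camera call takes 0.05 s, during which the arm holds its last target. There are 200 camera calls.

## Task

Refit the blue hatch panel in the open valve box: tilt it, tuck its edge under the deep lip on the robot's side, lower the other edge through the opening until the panel lies flat on the ledges, then slide it fully home under the shallow lip so that it pushes the red tell-tale back. The hatch frame sits a little differently on its box each time, so feel your way gently without forcing, dropping or jamming the panel, and leave the spool, screwdriver and torch where they are; let go at the end.

Things in the scene. Friction and masses are not known exactly. Their poses are not given: they have to be found in the camera images.
- housing: Fixed grey valve box, 204 (x) x 150 (y) x 32 mm, carrying an aluminium hatch frame. Origin: centre of its underside, on the bench; z up; -x = deep-lip end, towards the robot within 20 degrees. The frame sits up to 9 mm off nominal along x, either way, new at each start, not measured: feel for it (rigid during the work). Frame cavity, nominal: x -82 to 82, y -59 to 59 mm, rigid walls up to z 66.
- deep_lip (a point): Nominal middle of the deep lip's free edge, on its top (box x -58, z 66 mm). This lip, at the -x end, covers cavity x -82 to -58, underside z 62, top z 66. Like all of the frame it may really lie up to 9 mm off along x. With the panel's -x edge pushed to the cavity's end under this lip, its other edge clears the shallow lip by only 4 mm.
- shallow_lip (a point): Nominal middle of the shallow lip's free edge, on its top (box x 72, z 66 mm); may really lie up to 9 mm off along x. This lip, at the +x end, covers cavity x 72 to 82, underside z 62, top z 66. The opening between the lips is 130 x 118 mm, so the 150 x 110 mm panel does not pass flat.
- seat (a point): Nominal place of the panel's origin when flat and fully home against the +x end wall (box x 7, z 40 mm); really up to 9 mm off along x. Both lips then cover the panel by 10 mm. Two rubber-faced ledges run along the sides (y 44 to 59 mm), tops at z 40; sprung: they give up to 4 mm under 7 N or more. More than 25 N between panel and box counts as forcing.
- panel: Loose blue hatch panel, 150 (x) x 110 (y) x 6 mm, 0.26 to 0.5 kg, lying on the bench, handle up. Origin: centre of its underside, z up. Same either way round. Black bridge handle over its centre: bar 14 mm thick (x), 74 long (y), from 52 to 76 mm above the underside, on two 10 mm posts at y +-30. Pinch the bar's middle across its 14 mm.
- telltale (a joint): Red slide, 30 mm wide, 8 high, at ledge height in the middle of the frame's +x end wall, under the shallow lip. At 0 it stands 6 mm into the cavity, flush outside. The panel's edge pushes it outward (box +x) against about 1.5 N of friction; it stays where left. Panel against the end wall: about 0.006 m, and it shows outside.
- spool: Loose birch spool standing on the bench, 40 mm diameter, 50 mm high; origin centre of the underside. To be left alone.
- screwdriver: Loose red screwdriver lying on the bench, about 180 mm long and 30 mm thick; origin below its middle. To be left alone.
- torch: Loose aluminium torch standing on its tail, 38 mm diameter at the head, 115 mm high; origin centre of the underside. To be left alone.
Not all that is in view belongs to the job. What is meant by the panel is not green, and is the smaller of those in its own colour.

How it is judged:
By the outcome, as a careful person would: the job done as asked, in the order asked, and still so for the second after the job is handed in, with the robot touching nothing.
It also fails if it takes over 61 s, if anything falls off the work surface, if the arm or the gripper's body presses on something with over 40 N, if the wrist force passes 120 N, or if a joint passes its speed limit or range.

## Working session

There is one attempt and no reset: what is moved stays moved. The work goes in short steps, Python scripts to look and compute and a tool call to move; the robot and the scene stay as the last step left them, time stands still between calls to the robot, and variables do not carry over. Pictures are saved under pics/ and viewed, about 8 in all and at most 12, crops included, and the job is handed in when it is done.

Besides the shell and the picture viewer there is one more tool, called after ">>>" as a command line: name --pt "numbers of a row" for each row, then --argument value for the rest. drive_tool: Moves the arm, as the interface text tells. Its arguments: {"type":"object","properties":{"plan":{"type":"array","items":{"type":"array","items":{"type":"number"}}},"fingers":{"type":"number"}},"required":["plan"]}

```bash
mkdir -p pics; ls
python3 - <<'E'
from plant import status, viewer
import cv2
print(status.state())
for n in("scene","top"):
    print(n,viewer.calibration(n)); cv2.imwrite(f"pics/{n}0.png",viewer.grab_frame(n))
E
```

```text
pics
{'time': 0.0, 'joint_pos': array([-1.39001270e+00,  5.33693736e-02,  1.61429861e+00, -2.55636844e-05,
        1.47598205e+00, -1.19007472e-01]), 'joint_vel': array([-0.00092687,  0.00185049, -0.00112201, -0.00098149, -0.00262001,
        0.0019834 ]), 'joint_efforts': array([ 4.78802958e-04, -3.93679583e+01, -3.70177925e+01, -2.71463858e-05,
        7.07803789e-03, -9.23131438e-06]), 'tool_pos': array([ 0.1844435 , -0.5964684 ,  0.20845254]), 'tool_rot': array([-0.10486972, -0.69914581, -0.10632326,  0.69920872]), 'contact_force': array([-1.12811098,  0.84316592,  0.55905553]), 'ft_torque': array([ 0.03541277, -0.05509155,  0.01001195]), 'gripper_width': 0.9962519387058967}
scene {'vfov': 46.941946975495455, 'cx': 286.64595983556416, 'cy': 207.19625623410903, 'rvec': array([ 0.85048003,  2.41692863, -1.25981564]), 'tvec': array([ 0.41362042, -0.21971857,  1.34158807])}
top {'vfov': 43.61294836293821, 'cx': 285.61606272818057, 'cy': 204.32005121738416, 'rvec': array([ 2.20318507, -2.17681535,  0.05531747]), 'tvec': array([0.08049819, 0.59018268, 1.38374702])}
```

View pics/top0.png

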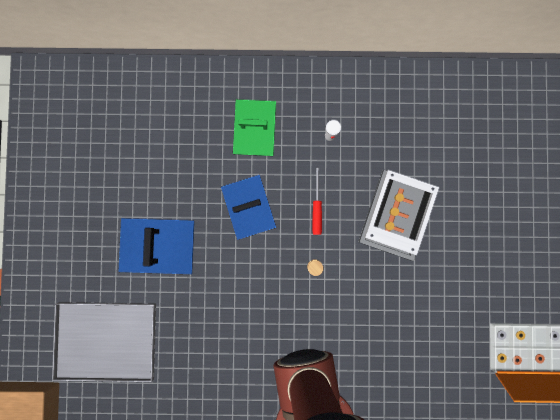

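View pics/scene0.png

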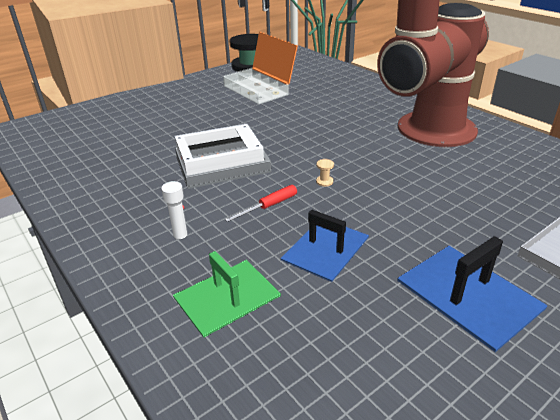

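The top view shows the small blue panel at about (248,207), the box at about (400,214), the spool at (315,268), the screwdriver at (317,205) and the torch at (333,128). I'll enlarge it to measure.

```bash
cat > h.py <<'E'
import numpy as np, cv2
from plant import status, viewer
from scipy.spatial.transform import Rotation as R
def K(c): 
    f=210/np.tan(np.radians(c['vfov'])/2); return np.array([[f,0,c['cx']],[0,f,c['cy']],[0,0,1]])
def back(name,uv,z,c=None):
    c=c or viewer.calibration(name); Rm=cv2.Rodrigues(c['rvec'])[0]; o=-Rm.T@c['tvec']
    d=Rm.T@np.linalg.inv(K(c))@np.array([uv[0],uv[1],1.]); return o+d*(z-o[2])/d[2]
def proj(name,P,c=None):
    c=c or viewer.calibration(name)
    return cv2.projectPoints(np.atleast_2d(np.float64(P)),c['rvec'],c['tvec'],K(c),None)[0][:,0]
def rot(): 
    q=status.state()['tool_rot']; return R.from_quat([q[1],q[2],q[3],q[0]]).as_matrix()
E
python3 - <<'E'
import cv2
im=cv2.imread('pics/top0.png')
cv2.imwrite('pics/c1.png',cv2.resize(im[160:265,215:445],None,fx=3.4,fy=3.4,interpolation=cv2.INTER_CUBIC))
from h import *
for uv in [(248,207),(400,214)]: print(back('top',uv,0))
print(rot())
E
```

```text
[0.58166285 0.18920606 0.        ]
[ 0.56766016 -0.22082146  0.        ]
[[-3.54795965e-04  2.95312684e-01 -9.55400593e-01]
 [ 1.89147051e-03 -9.55398746e-01 -2.95312816e-01]
 [-9.99998148e-01 -1.91188784e-03 -2.19603614e-04]]
```

View pics/c1.png

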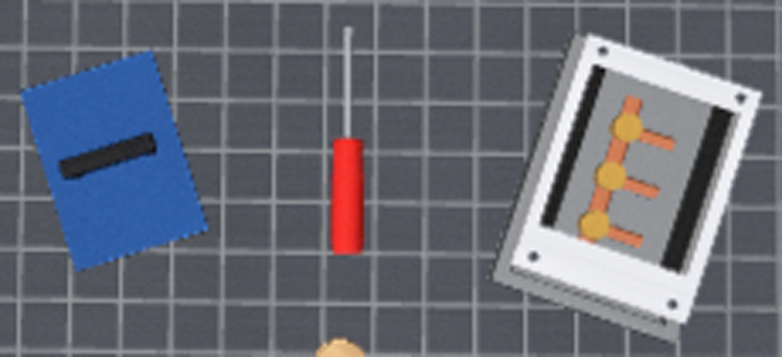

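Run:
```python
from h import *
f=lambda p:(215+(p[0]+.5)/3.4-.5,160+(p[1]+.5)/3.4-.5)
def show(n,L,z):
    P=np.array([back('top',f(p),z) for p in L]); print(n,P[:,:2].round(4).tolist(),'c',P.mean(0).round(4)); 
    for i in range(len(P)):
        d=P[(i+1)%len(P)]-P[i]; print('  ',np.linalg.norm(d).round(4),np.degrees(np.arctan2(d[1],d[0])).round(1))
show('panel',[(22,92),(152,52),(207,231),(77,271)],.006)
show('handle',[(60,170),(155,142)],.076)
show('frame',[(588,34),(762,93),(687,323),(510,268)],.066)
show('opening',[(603,66),(733,110),(687,272),(543,225)],.066)
show('boxbase',[(492,281),(677,343)],.032)
show('driver',[(347,28),(347,253)],.015)
c=viewer.calibration('wrist');print(c); Rm=cv2.Rodrigues(c['rvec'])[0]
s=status.state(); o=-Rm.T@c['tvec']; print('cam in tool',rot().T@(o-s['tool_pos']), '\n',rot().T@Rm.T)
```

```text
panel [[0.6353, 0.2621], [0.6683, 0.1595], [0.5269, 0.114], [0.4942, 0.216]] c [0.5812 0.1879 0.006 ]
   0.1078 -72.1
   0.1485 -162.1
   0.1072 107.8
   0.1484 18.1
handle [[0.5706, 0.2233], [0.5925, 0.1522]] c [0.5816 0.1878 0.076 ]
   0.0744 -72.9
   0.0744 107.1
frame [[0.6792, -0.1748], [0.6358, -0.3066], [0.4615, -0.2495], [0.5011, -0.1163]] c [ 0.5694 -0.2118  0.066 ]
   0.1387 -108.2
   0.1834 161.9
   0.1389 73.4
   0.1874 -18.2
opening [[0.6549, -0.1862], [0.6226, -0.2846], [0.4998, -0.2496], [0.5338, -0.1411]] c [ 0.5778 -0.2154  0.066 ]
   0.1035 -108.2
   0.1277 164.1
   0.1137 72.6
   0.1292 -20.4
boxbase [[0.4907, -0.1074], [0.4448, -0.2501]] c [ 0.4678 -0.1787  0.032 ]
   0.1499 -107.8
   0.1499 72.2
driver [[0.6881, 0.0054], [0.511, 0.0039]] c [0.5995 0.0047 0.015 ]
   0.1772 -179.5
   0.1772 0.5
{'vfov': 65.27749432548838, 'cx': 278.62119258570243, 'cy': 209.02217112715718, 'rvec': array([-2.34843225,  1.73373379,  0.23450155]), 'tvec': array([-0.62442514, -0.03256598,  0.37890397])}
cam in tool [-0.16441653  0.00045905 -0.06764383] 
 [[-1.52715359e-04 -2.63568146e-01  9.64640767e-01]
 [ 9.99999381e-01 -1.10333819e-03 -1.43151254e-04]
 [ 1.10205510e-03  9.64640148e-01  2.63568151e-01]]
```

Tilting isn't directly commandable, because the tool only turns about its own vertical axis. So I'll grip the bar by its 74 mm ends. The panel can then pivot about the jaw axis, which is the tilt axis, and I'll tilt it by resting it gently on the fixed frame.

>>> drive_tool --pt "0 -0.632 -0.611 -0.075" --pt "0 -0.632 -0.611 -0.075" --pt "0 -0.632 -0.611 -0.075" --pt "0 -0.632 -0.611 -0.075" --pt "0 -0.632 -0.611 -0.075" --pt "0 -0.632 -0.611 -0.075" --pt "0 -0.632 -0.611 -0.075" --pt "0 -0.632 -0.611 -0.075" --pt "0 -0.632 -0.611 -0.075" --pt "0 -0.632 -0.611 -0.075" --pt "0 -0.632 -0.611 -0.075" --pt "0 -0.632 -0.611 -0.075" --fingers 0.0854

```text
time: 1.3
tool_pos: [0.4559, -0.0597, 0.2095]
tool_rot: [0.109, 0.699, 0.109, -0.699]
contact_force: [0.5, -1.0, 1.0]
gripper_width: 1.002
```

>>> drive_tool --pt "0 -0.201 -0.194 0" --pt "0 -0.201 -0.194 0" --pt "0 -0.201 -0.194 0" --pt "0 -0.201 -0.194 0" --pt "0 -0.201 -0.194 0" --pt "0 -0.201 -0.194 0" --pt "0.05 -0.201 -0.194 0" --pt "0.05 -0.201 -0.194 0" --pt "0.05 -0.201 -0.194 0"

```text
time: 2.2
tool_pos: [0.5774, 0.1884, 0.1579]
tool_rot: [-0.109, -0.697, -0.109, 0.7]
contact_force: [0.2, -0.7, 1.2]
gripper_width: 1.002
```

Run:
```python
from h import *
s=status.state(); c=viewer.calibration('wrist'); im=viewer.grab_frame('wrist'); cv2.imwrite('pics/w1.png',im)
r=rot(); p=s['tool_pos']; print(p, r[:,1], np.degrees(np.arctan2(r[1,1],r[0,1])),s['contact_force'])
yaw=np.radians(17.8);u=np.array([np.cos(yaw),np.sin(yaw),0]);v=np.array([-u[1],u[0],0]);o=np.array([.5815,.1878,0])
for n,a,b,z in [('bar+',0,.037,.076),('bar-',0,-.037,.076)]: print(n,proj('wrist',o+a*u+b*v+[0,0,z],c))
```

```text
[0.57741019 0.18836199 0.15789485] [ 3.04750711e-01 -9.52432152e-01  2.27977657e-05] -72.25683326683817 [ 0.21553834 -0.68683662  1.17738425]
bar+ [[232.72522306 204.39219027]]
bar- [[328.12806418 204.24982857]]
```

View pics/w1.png

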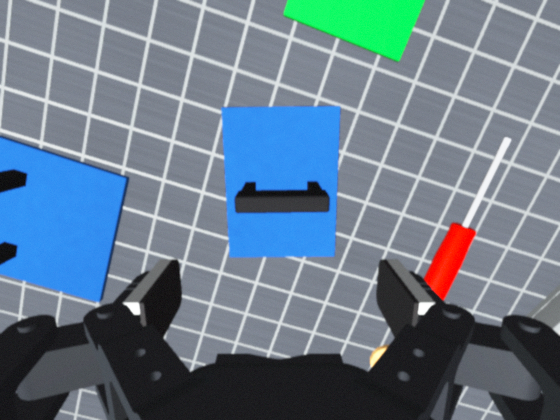

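The bar top spans columns 235 to 329 at rows 195 to 213, about 1 mm towards tool +y from my prediction, and it is parallel to the jaws. I'll descend partway and check the tracking.

>>> drive_tool --pt "0.03 0.001 0 0" --pt "0.05 0.001 0 0" --pt "0.05 0.001 0 0" --pt "0.05 0.001 0 0"

```text
time: 2.65
tool_pos: [0.5804, 0.1875, 0.112]
tool_rot: [0.109, 0.7, 0.109, -0.698]
contact_force: [0.3, -0.7, 0.5]
gripper_width: 1.001
```

>>> drive_tool --pt "0.02 0.001 -0.001 0" --pt "0.035 0.001 -0.001 0" --pt "0.04 0.001 -0.001 0" --pt "0.04 0.001 -0.001 0" --pt "0.04 0.001 -0.001 0"

```text
time: 3.15
tool_pos: [0.581, 0.1873, 0.0705]
tool_rot: [0.109, 0.699, 0.109, -0.698]
contact_force: [-0.6, 0.4, -0.6]
gripper_width: 1.003
```

Run:
```python
from h import *
s=status.state(); im=viewer.grab_frame('wrist'); cv2.imwrite('pics/w2.png',im)
print(s['tool_pos'],s['contact_force'],s['ft_torque'])
```

```text
[0.58104425 0.18730067 0.0705156 ] [-0.63701802  0.41578274 -0.64906297] [ 0.00726768 -0.00372217  0.01903808]
```

View pics/w2.png

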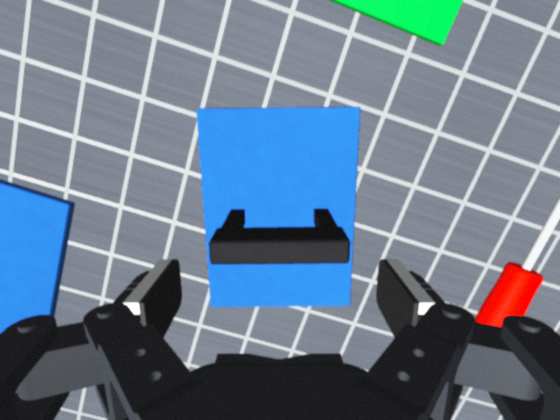

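The bar (columns 210 to 349) is centred between the fingers (180 and 380) and parallel. I'll close on its ends, and the opening will show whether the depth is enough.

>>> drive_tool --pt "0 0 0 0" --pt "0 0 0 0" --pt "0 0 0 0" --fingers 0.07

```text
time: 3.5
tool_pos: [0.5808, 0.1873, 0.0701]
tool_rot: [0.109, 0.699, 0.109, -0.698]
contact_force: [-0.2, -0.6, 0.3]
gripper_width: 0.818
```

It closed past 74 mm, so the tips are above the bar. I'll reopen, descend 15 mm and look again.

>>> drive_tool --pt "0 0 0 0" --pt "0 0 0 0" --pt "0.005 0 0 0" --pt "0.015 0 0 0" --pt "0.015 0 0 0" --fingers 0.0854

```text
time: 4.0
tool_pos: [0.5789, 0.1869, 0.0522]
tool_rot: [-0.109, -0.697, -0.109, 0.7]
contact_force: [0.1, -0.1, 0.7]
gripper_width: 1.002
```

Run:
```python
from h import *
s=status.state(); im=viewer.grab_frame('wrist'); sc=viewer.grab_frame('scene')
print(s['tool_pos'],s['contact_force'],s['gripper_width'])
u,v=proj('scene',s['tool_pos'])[0].astype(int); print(u,v)
a=cv2.resize(im[200:420,60:500],(800,400),interpolation=cv2.INTER_CUBIC)
b=cv2.convertScaleAbs(cv2.resize(sc[v-60:v+40,u-100:u+100],(400,200),interpolation=cv2.INTER_CUBIC),alpha=2,beta=20)
b2=np.zeros((200,800,3),np.uint8); b2[:,:400]=b
t=viewer.grab_frame('top');u,v=proj('top',s['tool_pos'])[0].astype(int);b2[:,400:]=cv2.convertScaleAbs(cv2.resize(t[v-50:v+50,u-100:u+100],(400,200)),alpha=2,beta=20)
cv2.imwrite('pics/w3.png',np.vstack([cv2.convertScaleAbs(a,alpha=1.6,beta=20),b2]))
```

```text
[0.57892982 0.1868914  0.05224706] [ 0.06345601 -0.14989195  0.73487678] 1.001578629523879
326 225
```

View pics/w3.png

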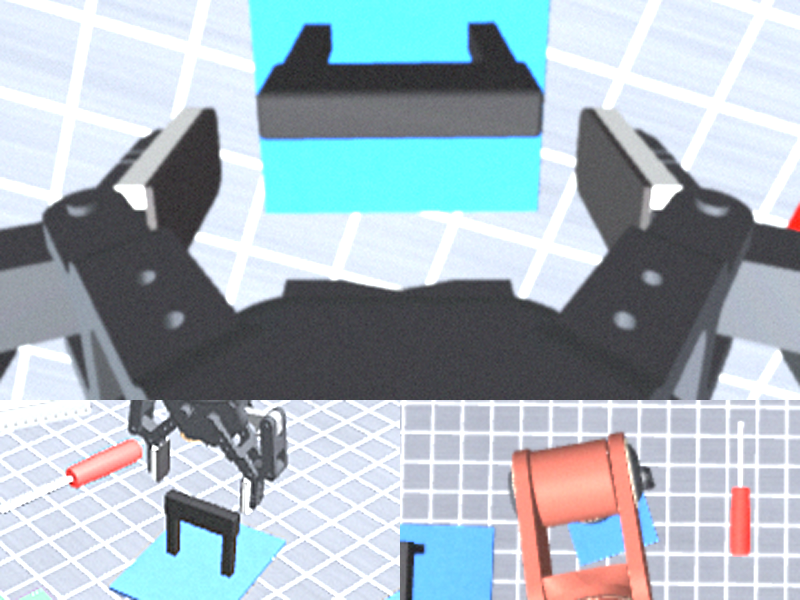

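The wrist crop and the scene crop agree: the pads end about 35 to 40 mm above the reported TCP. The failed close fits that too. I'll descend another 24 mm, watching force.

>>> drive_tool --pt "0.006 0 0 0" --pt "0.012 0 0 0" --pt "0.018 0 0 0" --pt "0.024 0 0 0" --pt "0.024 0 0 0" --pt "0.024 0 0 0" --pt "0.024 0 0 0"

```text
time: 4.85
tool_pos: [0.5808, 0.1873, 0.031]
tool_rot: [0.109, 0.699, 0.109, -0.698]
contact_force: [-0.7, 0.3, -0.3]
gripper_width: 1.002
```

Run:
```python
from h import *
s=status.state(); im=viewer.grab_frame('wrist'); sc=viewer.grab_frame('scene')
print(s['tool_pos'],s['tool_rot'],s['contact_force'],s['gripper_width'])
u,v=proj('scene',s['tool_pos'])[0].astype(int); print(u,v, proj('wrist',[.5815,.1875,.076]))
a=cv2.resize(im[200:420,60:500],(800,400),interpolation=cv2.INTER_CUBIC)
b2=cv2.resize(sc[v-50:v+16,u-133:u+133],(800,200),interpolation=cv2.INTER_CUBIC)
cv2.imwrite('pics/w4.png',np.vstack([cv2.convertScaleAbs(x,alpha=1.6,beta=20) for x in(a,b2)]))
```

```text
[0.58082149 0.18727761 0.03101002] [ 0.10923087  0.69881356  0.10926153 -0.69841975] [-0.71744112  0.33704585 -0.33045467] 1.0018373664319793
325 235 [[277.59932605 290.5588713 ]]
```

View pics/w4.png

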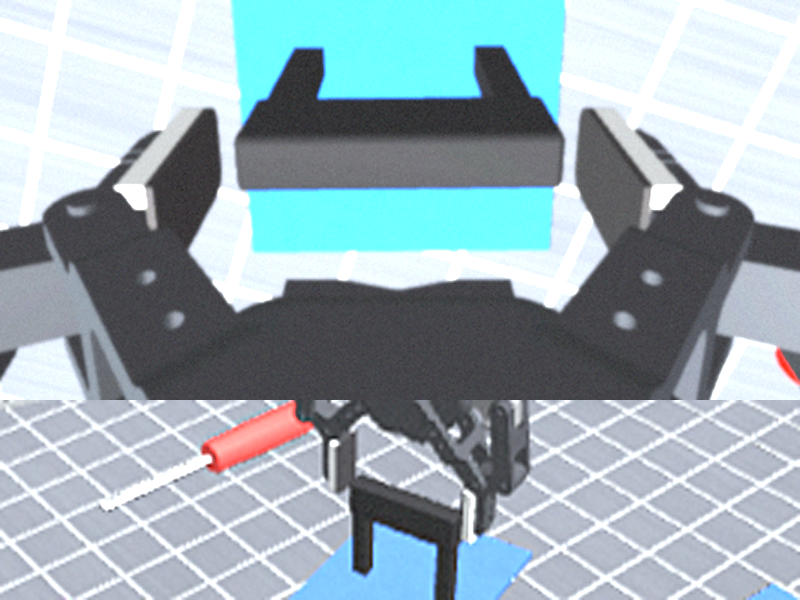

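The tips are now about 5 mm below the bar top and centred on it. I'll go 5 mm deeper, shift 2 mm towards the robot to centre the pads, and close.

>>> drive_tool --pt "0.003 0 0.002 0" --pt "0.005 0 0.002 0" --pt "0.005 0 0.002 0" --pt "0.005 0 0.002 0"

```text
time: 5.35
tool_pos: [0.5785, 0.1866, 0.0256]
tool_rot: [-0.109, -0.699, -0.109, 0.699]
contact_force: [0.2, 0.0, -0.2]
gripper_width: 0.998
```

>>> drive_tool --pt "0 0 0 0" --pt "0 0 0 0" --pt "0 0 0 0" --pt "0 0 0 0" --fingers 0.07

```text
time: 5.75
tool_pos: [0.5792, 0.1867, 0.0263]
tool_rot: [0.109, 0.699, 0.109, -0.698]
contact_force: [-0.4, 0.2, 2.9]
gripper_width: 0.851
```

It stopped at 72.7 mm, so the bar is held. I'll lift gently.

>>> drive_tool --pt "-0.005 0 0 0" --pt "-0.01 0 0 0" --pt "-0.02 0 0 0" --pt "-0.03 0 0 0" --pt "-0.03 0 0 0" --pt "-0.03 0 0 0"

```text
time: 6.35
tool_pos: [0.5791, 0.1867, 0.0565]
tool_rot: [0.109, 0.699, 0.109, -0.698]
contact_force: [-0.5, -0.4, -3.8]
gripper_width: 0.848
```

Run:
```python
from h import *
s=status.state(); print(s)
im=viewer.grab_frame('wrist'); sc=viewer.grab_frame('scene')
u,v=proj('scene',s['tool_pos'])[0].astype(int)
a=cv2.resize(im[100:420],(560,320))
b=cv2.resize(sc[v-60:v+40,u-133:u+133],(560,210),interpolation=cv2.INTER_CUBIC)
cv2.imwrite('pics/w5.png',np.vstack([cv2.convertScaleAbs(x,alpha=1.6,beta=20) for x in(a,b)]))
```

```text
{'time': 6.35, 'joint_pos': array([1.89628602e-01, 1.52905658e-01, 1.77312473e+00, 4.22843793e-05,
       1.21428219e+00, 1.45013121e+00]), 'joint_vel': array([-0.00041463,  0.01355421,  0.0162794 ,  0.0001641 , -0.00039809,
        0.00196686]), 'joint_efforts': array([ 7.90102913e-04, -4.27106917e+01, -3.57409859e+01,  2.01926421e-03,
       -3.81830649e-02,  5.88200328e-05]), 'tool_pos': array([0.57905296, 0.18670689, 0.05647111]), 'tool_rot': array([ 0.10923104,  0.6990661 ,  0.10929025, -0.69816245]), 'contact_force': array([-0.50566379, -0.44296152, -3.77318461]), 'ft_torque': array([-0.01931097,  0.01573173, -0.06324891]), 'gripper_width': 0.8477267374084505}
```

View pics/w5.png

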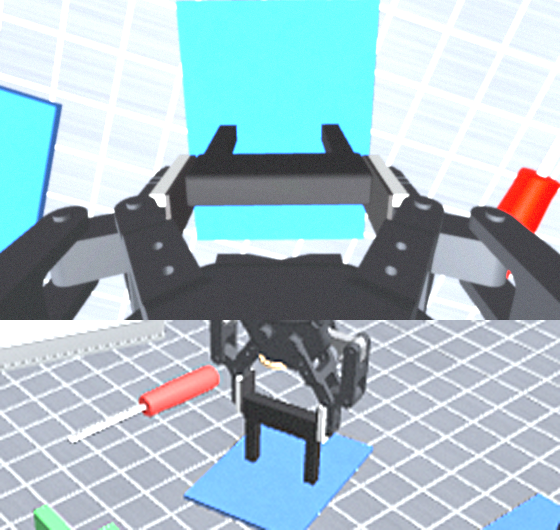

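The panel is held flat at roughly 3.5 N. I'll rise, carry it over the box and turn it about -36°.

>>> drive_tool --pt "-0.03 0 0 0" --pt "-0.06 0 0 0" --pt "-0.09 0.02 0.006 0" --pt "-0.09 0.055 0.016 0.5" --pt "-0.09 0.095 0.028 1.0" --pt "-0.09 0.135 0.04 1.5" --pt "-0.09 0.175 0.051 2.0" --pt "-0.09 0.215 0.063 2.5" --pt "-0.09 0.255 0.075 3.0" --pt "-0.09 0.295 0.087 3.5" --pt "-0.09 0.335 0.098 4.0" --pt "-0.09 0.365 0.107 4.3"

```text
time: 7.65
tool_pos: [0.5876, -0.196, 0.145]
tool_rot: [0.103, -0.699, 0.104, 0.7]
contact_force: [0.4, 1.1, -3.7]
gripper_width: 0.849
```

```bash
cat >> h.py <<'E'
YB=np.radians(-18.); UX=np.array([np.cos(YB),np.sin(YB),0]); UY=np.array([-UX[1],UX[0],0]); OF=np.array([.5705,-.2121,0])
def rep():
    s=status.state(); r=rot(); p=s['tool_pos']; y=np.degrees(np.arctan2(r[1,1],r[0,1])); F=s['contact_force']
    print('t',round(s['time'],2),'TCP F-frame x,y,z',np.round([(p-OF)@UX*1e3,(p-OF)@UY*1e3,p[2]*1e3],1),'yaw',round((y+90)%180,2),'width',round(s['gripper_width']*85.4,1),
      'force ux,uy,z',np.round([F@UX,F@UY,F[2]],1),'torque uy',np.round(s['ft_torque']@UY,3))
    for n,a in (('ux',UX),('uy',UY)): print(' shift along',n,'in tool y,z:',np.round((r.T@a)[1:],4))
E
python3 -c "
from h import *
rep()"
```

```text
t 7.65 TCP F-frame x,y,z [ 11.3  20.6 145. ] yaw 163.18 width 72.5 force ux,uy,z [ 0.1  1.2 -3.7] torque uy -0.009
 shift along ux in tool y,z: [ 0.0205 -0.9998]
 shift along uy in tool y,z: [-0.9998 -0.0205]
```

>>> drive_tool --pt "0 0.021 -0.008 0.15" --pt "0 0.021 -0.008 0.15" --pt "0.02 0.021 -0.008 0.15" --pt "0.035 0.021 -0.008 0.15" --pt "0.045 0.021 -0.008 0.15" --pt "0.045 0.021 -0.008 0.15" --pt "0.045 0.021 -0.008 0.15"

```text
time: 8.35
tool_pos: [0.5898, -0.2155, 0.1005]
tool_rot: [0.109, -0.698, 0.109, 0.699]
contact_force: [0.7, 0.4, -3.4]
gripper_width: 0.847
```

Run:
```python
from h import *
rep()
sc=viewer.grab_frame('scene');t=viewer.grab_frame('top')
a=cv2.resize(sc[100:200,140:300],(800,500),interpolation=cv2.INTER_CUBIC)
cv2.imwrite('pics/s6.png',a)
```

```text
t 8.35 TCP F-frame x,y,z [ 19.4   2.7 100.5] yaw 162.21 width 72.3 force ux,uy,z [ 0.5  0.6 -3.4] torque uy -0.005
 shift along ux in tool y,z: [ 0.0037 -1.    ]
 shift along uy in tool y,z: [-1.     -0.0037]
```

View pics/s6.png

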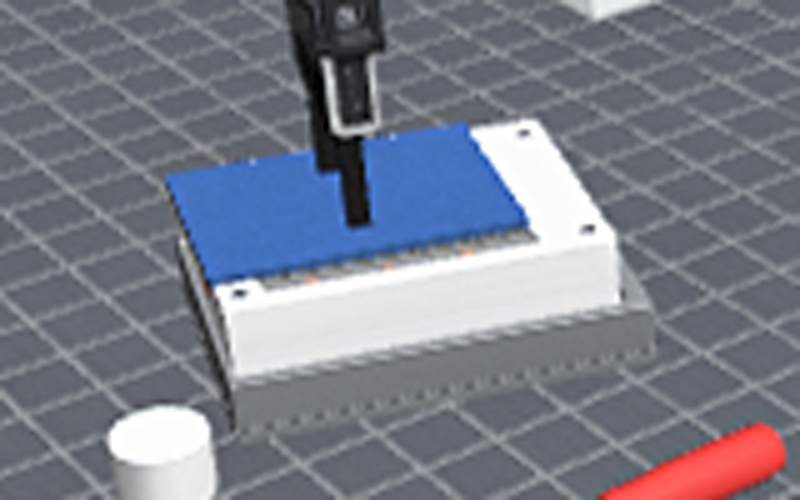

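The panel sits over the opening: its robot-side edge is just past the deep-lip edge and its +x edge lies over the shallow end. I'll centre it sideways and lower until I feel the frame.

>>> drive_tool --pt "0.003 0.003 0 -0.02" --pt "0.005 0.003 0 -0.02" --pt "0.007 0.003 0 -0.02" --pt "0.008 0.003 0 -0.02" --pt "0.009 0.003 0 -0.02" --pt "0.009 0.003 0 -0.02"

```text
time: 9.05
tool_pos: [0.5891, -0.219, 0.0922]
tool_rot: [-0.108, 0.699, -0.109, -0.699]
contact_force: [-0.4, 0.1, -1.7]
gripper_width: 0.849
```

```bash
python3 -c "
from h import *
rep()"
```

```text
t 9.05 TCP F-frame x,y,z [19.9 -0.8 92.2] yaw 162.34 width 72.5 force ux,uy,z [-0.4 -0.  -1.7] torque uy 0.152
 shift along ux in tool y,z: [ 0.0059 -1.    ]
 shift along uy in tool y,z: [-1.     -0.0059]
```

>>> drive_tool --pt "0.001 0 0 0" --pt "0.001 0 0 0" --pt "0.002 0 0 0" --pt "0.002 0 0 0"

```text
time: 9.45
tool_pos: [0.5894, -0.2191, 0.0918]
tool_rot: [-0.108, 0.699, -0.109, -0.698]
contact_force: [-6.8, 1.5, 8.1]
gripper_width: 0.849
```

```bash
python3 -c "
from h import *
rep()"
```

```text
t 9.45 TCP F-frame x,y,z [20.1 -0.9 91.8] yaw 162.34 width 72.5 force ux,uy,z [-6.9 -0.7  8.1] torque uy 0.928
 shift along ux in tool y,z: [ 0.006 -1.   ]
 shift along uy in tool y,z: [-1.    -0.006]
```

The contact is building but the panel hasn't pivoted yet, and edge friction opposes it. I'll move the tool towards -x while lowering so friction helps the tilt.

>>> drive_tool --pt "0 0 0.001 0" --pt "0 0 0.002 0" --pt "0 0 0.003 0" --pt "0 0 0.003 0"

```text
time: 9.85
tool_pos: [0.5876, -0.2186, 0.0907]
tool_rot: [-0.108, 0.7, -0.109, -0.697]
contact_force: [2.8, -0.6, 2.8]
gripper_width: 0.848
```

```bash
python3 -c "
from h import *
rep()"
```

```text
t 9.85 TCP F-frame x,y,z [18.3 -0.9 90.7] yaw 162.34 width 72.4 force ux,uy,z [2.8 0.3 2.8] torque uy -1.049
 shift along ux in tool y,z: [ 0.0059 -1.    ]
 shift along uy in tool y,z: [-1.     -0.0059]
```

>>> drive_tool --pt "0.001 0 0.001 0" --pt "0.002 0 0.002 0" --pt "0.003 0 0.003 0" --pt "0.003 0 0.003 0"

```text
time: 10.25
tool_pos: [0.584, -0.2175, 0.088]
tool_rot: [-0.108, 0.7, -0.109, -0.698]
contact_force: [1.4, 0.1, 7.2]
gripper_width: 0.847
```

```bash
python3 -c "
from h import *
rep()"
```

```text
t 10.25 TCP F-frame x,y,z [14.5 -0.9 88. ] yaw 162.36 width 72.3 force ux,uy,z [1.3 0.5 7.2] torque uy -0.854
 shift along ux in tool y,z: [ 0.0063 -1.    ]
 shift along uy in tool y,z: [-1.     -0.0063]
```

It's pivoting, at about 3°, with contact near 10 N. Continuing.

>>> drive_tool --pt "0.001 0 0.0008 0" --pt "0.002 0 0.0016 0" --pt "0.003 0 0.0024 0" --pt "0.004 0 0.003 0" --pt "0.004 0 0.003 0"

```text
time: 10.75
tool_pos: [0.58, -0.2161, 0.0843]
tool_rot: [0.108, -0.698, 0.108, 0.699]
contact_force: [-4.2, 1.8, 10.6]
gripper_width: 0.848
```

```bash
python3 -c "
from h import *
rep()"
```

```text
t 10.75 TCP F-frame x,y,z [10.3 -0.9 84.3] yaw 162.36 width 72.4 force ux,uy,z [-4.6  0.4 10.6] torque uy 0.041
 shift along ux in tool y,z: [ 0.0063 -1.    ]
 shift along uy in tool y,z: [-1.     -0.0063]
```

>>> drive_tool --pt "0 0 0.0015 0" --pt "0.001 0 0.0025 0" --pt "0.002 0 0.0035 0" --pt "0.003 0 0.0045 0" --pt "0.0035 0 0.005 0" --pt "0.0035 0 0.005 0"

```text
time: 11.35
tool_pos: [0.5765, -0.215, 0.0807]
tool_rot: [-0.108, 0.7, -0.109, -0.698]
contact_force: [1.4, 0.3, 7.9]
gripper_width: 0.843
```

Run:
```python
from h import *
rep()
sc=viewer.grab_frame('scene')
a=cv2.resize(sc[90:190,140:300],(800,500),interpolation=cv2.INTER_CUBIC)
cv2.imwrite('pics/s7.png',a)
```

```text
t 11.35 TCP F-frame x,y,z [ 6.6 -0.9 80.7] yaw 162.36 width 72.0 force ux,uy,z [1.2 0.8 7.9] torque uy -0.791
 shift along ux in tool y,z: [ 0.0062 -1.    ]
 shift along uy in tool y,z: [-1.     -0.0062]
```

View pics/s7.png

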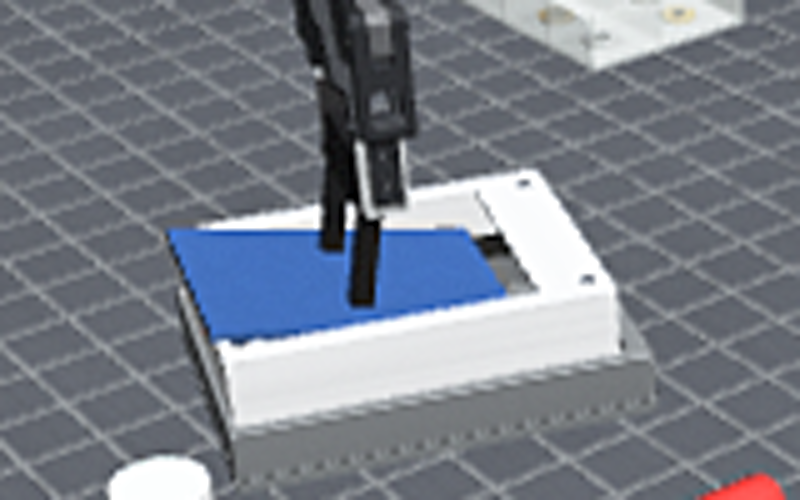

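The panel is tilted and its robot-side edge ((472,230) to (505,293)) is down in the opening, short of the deep lip. I'll fit the tilt from the four corners.

```bash
cat >> h.py <<'E'
from scipy.optimize import least_squares
def fitpanel(px,yaw=-17.7,x0=(17,0,55,9)):
    "px: corners of panel top (-x+y),(-x-y),(+x-y),(+x+y)  -> frame x,y,z(underside centre) mm, tilt deg"
    C=np.array([[-75,s,6] for s in(55,-55)]+[[75,s,6] for s in(-55,55)],float); c=viewer.calibration('scene')
    def pts(q): 
        return OF+R.from_euler('ZY',[yaw,-q[3]],degrees=True).apply(C)/1e3+(UX*q[0]+UY*q[1])/1e3+[0,0,q[2]/1e3]
    r=least_squares(lambda q:(proj('scene',pts(q),c)-px).ravel(),x0); print('x y z tilt',r.x.round(1),'res',r.fun.round(1)); return r.x
E
python3 - <<'E'
from h import *
g=lambda p:(140+(p[0]+.5)/5-.5,90+(p[1]+.5)/5-.5)
# which is +y side? robot is far; far corners = 472,230 / 167,230
for P in ([(505,293),(472,230),(167,230),(215,340)],[(472,230),(505,293),(215,340),(167,230)]):
    fitpanel(np.array([g(p) for p in P]))
P=[OF+UX*a/1e3+UY*b/1e3+[0,0,.066] for a,b in[(-58,59),(-58,-59),(72,-59),(92,-69),(-92,69),(92,69),(-92,-69)]]
print(((proj('scene',P)-[140,90])*5).round(0).tolist())
E
```

```text
x y z tilt [ 12.  -65.   24.2   6.4] res [ 2.   2.8 -3.  -3.   1.3  1.3 -0.4 -1.2]
x y z tilt [ -34.1 -352.4 -124.6    5.6] res [  0.9  13.3 -14.6 -13.9  -1.9 -19.3  14.3  18.1]
[[536.0, 290.0], [470.0, 187.0], [212.0, 231.0], [168.0, 230.0], [612.0, 287.0], [219.0, 361.0], [529.0, 167.0]]
```

Run:
```python
from h import *
C=np.array([[-75,55,6],[-75,-55,6],[75,-55,6],[75,55,6]],float)
for th,x,z in [(9,17,54),(9,20,54),(6,18,56),(11,17,54)]:
    P=OF+R.from_euler('ZY',[-17.7,-th],degrees=True).apply(C)/1e3+UX*x/1e3-UY*.9/1e3+[0,0,z/1e3]
    print(th,x,z,((proj('scene',P)-[140,90])*5).round(0).tolist())
```

```text
9 17 54 [[536.0, 319.0], [473.0, 221.0], [174.0, 231.0], [216.0, 334.0]]
9 20 54 [[530.0, 320.0], [468.0, 222.0], [168.0, 232.0], [210.0, 335.0]]
6 18 56 [[533.0, 308.0], [471.0, 211.0], [171.0, 235.0], [213.0, 338.0]]
11 17 54 [[536.0, 324.0], [473.0, 226.0], [175.0, 226.0], [217.0, 329.0]]
```

The far corners fit a tilt of roughly 10 to 11°; the near corner is hidden by the rim. I'll lift 4 mm clear and slide the edge under the deep lip.

>>> drive_tool --pt "-0.003 0 0 0" --pt "-0.006 0 0 0" --pt "-0.006 0 0 0"

```text
time: 11.7
tool_pos: [0.5736, -0.2138, 0.0831]
tool_rot: [0.109, -0.697, 0.108, 0.701]
contact_force: [-0.3, 0.1, -3.4]
gripper_width: 0.85
```

```bash
python3 -c "
from h import *
rep()"
```

```text
t 11.7 TCP F-frame x,y,z [ 3.4 -0.6 83.1] yaw 162.33 width 72.6 force ux,uy,z [-0.3 -0.  -3.4] torque uy -0.016
 shift along ux in tool y,z: [ 0.0058 -1.    ]
 shift along uy in tool y,z: [-1.     -0.0058]
```

>>> drive_tool --pt "-0.003 0 0 0" --pt "-0.003 0 0.004 0" --pt "-0.003 0 0.008 0" --pt "-0.003 0 0.012 0" --pt "-0.003 0 0.012 0"

```text
time: 12.2
tool_pos: [0.5634, -0.2107, 0.0879]
tool_rot: [0.109, -0.698, 0.108, 0.699]
contact_force: [0.3, -0.6, -2.8]
gripper_width: 0.848
```

```bash
python3 -c "
from h import *
rep()"
```

```text
t 12.2 TCP F-frame x,y,z [-7.2 -0.8 87.9] yaw 162.34 width 72.4 force ux,uy,z [ 0.4 -0.5 -2.8] torque uy 0.018
 shift along ux in tool y,z: [ 0.0059 -1.    ]
 shift along uy in tool y,z: [-1.     -0.0059]
```

>>> drive_tool --pt "0.002 0 0.003 0" --pt "0.002 0 0.006 0" --pt "0.002 0 0.009 0" --pt "0.002 0 0.011 0" --pt "0.002 0 0.012 0" --pt "0.002 0 0.012 0"

```text
time: 12.8
tool_pos: [0.5527, -0.2073, 0.0863]
tool_rot: [-0.109, 0.699, -0.109, -0.699]
contact_force: [-0.8, 0.2, -3.4]
gripper_width: 0.848
```

Run:
```python
from h import *
rep()
sc=viewer.grab_frame('scene')
a=cv2.resize(sc[90:190,140:300],(800,500),interpolation=cv2.INTER_CUBIC)
cv2.imwrite('pics/s8.png',a)
```

```text
t 12.8 TCP F-frame x,y,z [-18.4  -1.   86.3] yaw 162.34 width 72.4 force ux,uy,z [-0.8 -0.1 -3.4] torque uy 0.062
 shift along ux in tool y,z: [ 0.0059 -1.    ]
 shift along uy in tool y,z: [-1.     -0.0059]
```

View pics/s8.png

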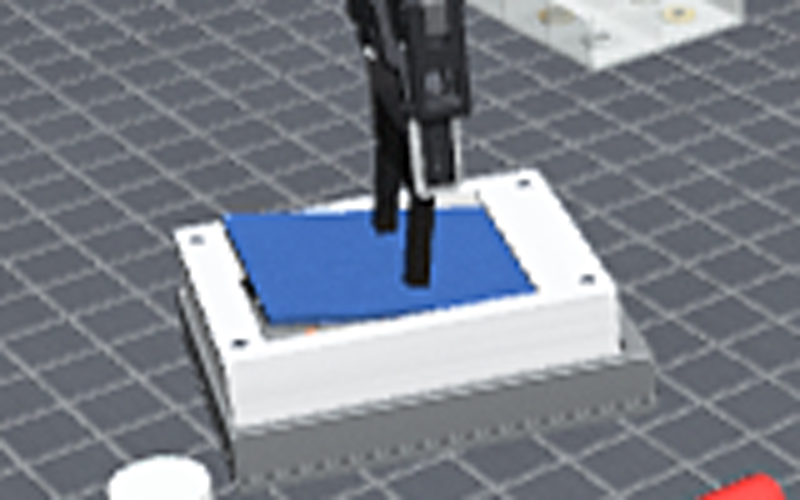

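The robot-side edge is now under the deep lip, and the +x edge ((230,215) to (268,322)) is above the shallow lip's edge. I'll feel for the end wall.

>>> drive_tool --pt "0 0 0.001 0" --pt "0 0 0.002 0" --pt "0 0 0.003 0" --pt "0 0 0.004 0" --pt "0 0 0.004 0"

```text
time: 13.35
tool_pos: [0.5496, -0.2064, 0.0868]
tool_rot: [-0.109, 0.699, -0.109, -0.698]
contact_force: [2.8, -0.5, -2.9]
gripper_width: 0.848
```

```bash
python3 -c "
from h import *
rep()"
```

```text
t 13.35 TCP F-frame x,y,z [-21.6  -1.1  86.8] yaw 162.32 width 72.4 force ux,uy,z [ 2.8  0.4 -2.9] torque uy -0.499
 shift along ux in tool y,z: [ 0.0056 -1.    ]
 shift along uy in tool y,z: [-1.     -0.0056]
```

>>> drive_tool --pt "0 0 0 0" --pt "0 0 0.001 0" --pt "0 0 0.001 0" --pt "0 0 0.001 0"

```text
time: 13.75
tool_pos: [0.5491, -0.2063, 0.0871]
tool_rot: [-0.108, 0.7, -0.109, -0.698]
contact_force: [4.5, -1.2, -1.5]
gripper_width: 0.848
```

```bash
python3 -c "
from h import *
rep()"
```

```text
t 13.75 TCP F-frame x,y,z [-22.2  -1.1  87.1] yaw 162.31 width 72.4 force ux,uy,z [ 4.6  0.3 -1.5] torque uy -1.031
 shift along ux in tool y,z: [ 0.0055 -1.    ]
 shift along uy in tool y,z: [-1.     -0.0055]
```

The wall is felt at about 5 N. I'll back off 2 to 3 mm and lower until the edge meets the ledges.

>>> drive_tool --pt "0 0 -0.0015 0" --pt "0 0 -0.003 0" --pt "0.002 0 -0.003 0" --pt "0.004 0 -0.003 0" --pt "0.005 0 -0.003 0" --pt "0.005 0 -0.003 0"

```text
time: 14.35
tool_pos: [0.5502, -0.2065, 0.0805]
tool_rot: [0.109, -0.698, 0.108, 0.699]
contact_force: [0.9, -0.9, -3.3]
gripper_width: 0.849
```

```bash
python3 -c "
from h import *
rep()"
```

```text
t 14.35 TCP F-frame x,y,z [-21.1  -0.9  80.5] yaw 162.34 width 72.5 force ux,uy,z [ 1.1 -0.6 -3.3] torque uy -0.186
 shift along ux in tool y,z: [ 0.006 -1.   ]
 shift along uy in tool y,z: [-1.    -0.006]
```

>>> drive_tool --pt "0 0 -0.0015 0" --pt "0.001 0 -0.0015 0" --pt "0.002 0 -0.0015 0" --pt "0.003 0 -0.0015 0" --pt "0.003 0 -0.0015 0"

```text
time: 14.85
tool_pos: [0.5519, -0.2071, 0.0778]
tool_rot: [0.109, -0.698, 0.108, 0.699]
contact_force: [0.2, -0.3, -2.9]
gripper_width: 0.848
```

```bash
python3 -c "
from h import *
rep()"
```

```text
t 14.85 TCP F-frame x,y,z [-19.2  -1.   77.8] yaw 162.34 width 72.4 force ux,uy,z [ 0.3 -0.2 -2.9] torque uy 0.06
 shift along ux in tool y,z: [ 0.0059 -1.    ]
 shift along uy in tool y,z: [-1.     -0.0059]
```

>>> drive_tool --pt "0.001 0 0 0" --pt "0.002 0 0 0" --pt "0.003 0 0 0" --pt "0.003 0 0 0"

```text
time: 15.25
tool_pos: [0.5528, -0.2075, 0.076]
tool_rot: [-0.109, 0.699, -0.109, -0.698]
contact_force: [0.0, -0.9, -0.6]
gripper_width: 0.847
```

```bash
python3 -c "
from h import *
rep()"
```

```text
t 15.25 TCP F-frame x,y,z [-18.3  -1.1  76. ] yaw 162.33 width 72.3 force ux,uy,z [ 0.3 -0.9 -0.6] torque uy 0.123
 shift along ux in tool y,z: [ 0.0057 -1.    ]
 shift along uy in tool y,z: [-1.     -0.0057]
```

The ledge contact starts at z ≈ 76, which puts the tilt at about 8.5°. Now I'll rotate it down, going +x while lowering so the edge stays put.

>>> drive_tool --pt "0.001 0 -0.0005 0" --pt "0.002 0 -0.001 0" --pt "0.003 0 -0.0018 0" --pt "0.004 0 -0.0025 0" --pt "0.004 0 -0.0025 0"

```text
time: 15.75
tool_pos: [0.5556, -0.2084, 0.0727]
tool_rot: [-0.108, 0.699, -0.109, -0.698]
contact_force: [0.1, 0.8, 6.2]
gripper_width: 0.85
```

```bash
python3 -c "
from h import *
rep()"
```

```text
t 15.75 TCP F-frame x,y,z [-15.4  -1.1  72.7] yaw 162.35 width 72.6 force ux,uy,z [-0.1  0.8  6.2] torque uy 0.6
 shift along ux in tool y,z: [ 0.0061 -1.    ]
 shift along uy in tool y,z: [-1.     -0.0061]
```

```bash
cat >> h.py <<'E'
def bluecorners(im,off=(140,90)):
    "hull corners of panel blue in scene crop; returns full-image px polygon"
    c=im[90:190,140:300]; b=cv2.resize(c,None,fx=5,fy=5,interpolation=cv2.INTER_CUBIC).astype(int)
    m=((b[...,0]>b[...,2]+50)&(b[...,0]>80)).astype(np.uint8)
    k=max(cv2.findContours(m,cv2.RETR_EXTERNAL,cv2.CHAIN_APPROX_NONE)[0],key=cv2.contourArea)
    return cv2.approxPolyDP(cv2.convexHull(k),8,True)[:,0].tolist()
def model(tx,tz,th,ty=-1.,c0=2.6,h=68.,k=41.7,yaw=-17.7):
    s,co=np.sin(np.radians(th)),np.cos(np.radians(th)); C=np.array([[-75,55,6],[-75,-55,6],[75,-55,6],[75,55,6]],float)
    P=OF+R.from_euler('ZY',[yaw,-th],degrees=True).apply(C)/1e3+UX*(tx+c0+h*s)/1e3+UY*ty/1e3+[0,0,(tz+k-h*co)/1e3]
    return ((proj('scene',P)-[140,90])*5).round(0).tolist()
E
python3 - <<'E'
from h import *
o=cv2.imread('pics/s7.png'),cv2.imread('pics/s8.png')
def wrap(a):
    z=np.zeros((420,560,3),np.uint8); z[90:190,140:300]=cv2.resize(a,(160,100),interpolation=cv2.INTER_AREA); return z
print('s7',bluecorners(wrap(o[0])))
for th in(8,10,12): print(th,model(6.6,80.7,th,-.9))
print('s8',bluecorners(wrap(o[1])))
for th in(8,10,12): print(th,model(-18.4,86.3,th))
print('now',bluecorners(viewer.grab_frame('scene')))
for th in(4,6,8): print(th,model(-15.4,72.7,th))
E
```

```text
s7 [[506, 296], [213, 342], [167, 229], [462, 227]]
8 [[532.0, 315.0], [470.0, 217.0], [170.0, 232.0], [212.0, 335.0]]
10 [[527.0, 320.0], [465.0, 222.0], [166.0, 227.0], [207.0, 330.0]]
12 [[522.0, 325.0], [461.0, 227.0], [161.0, 222.0], [203.0, 325.0]]
s8 [[535, 290], [390, 318], [272, 324], [222, 216], [477, 205]]
8 [[582.0, 295.0], [517.0, 199.0], [220.0, 212.0], [266.0, 314.0]]
10 [[577.0, 300.0], [512.0, 204.0], [215.0, 207.0], [261.0, 309.0]]
12 [[572.0, 305.0], [507.0, 208.0], [211.0, 202.0], [257.0, 304.0]]
now [[409, 314], [267, 340], [226, 247], [403, 232]]
4 [[587.0, 310.0], [521.0, 214.0], [227.0, 248.0], [273.0, 351.0]]
6 [[582.0, 316.0], [517.0, 219.0], [222.0, 243.0], [268.0, 346.0]]
8 [[578.0, 321.0], [513.0, 224.0], [218.0, 239.0], [263.0, 342.0]]
```

>>> drive_tool --pt "0.001 0 0 0" --pt "0.002 0 -0.0005 0" --pt "0.003 0 -0.001 0" --pt "0.004 0 -0.0018 0" --pt "0.004 0 -0.0018 0"

```text
time: 16.3
tool_pos: [0.5586, -0.2095, 0.0698]
tool_rot: [-0.108, 0.701, -0.109, -0.697]
contact_force: [2.0, -0.3, 7.4]
gripper_width: 0.853
```

Run:
```python
from h import *
rep()
print('now',bluecorners(viewer.grab_frame('scene')))
for th in(0,2,4): print(th,model(-13.5,69.5,th))
```

```text
t 16.3 TCP F-frame x,y,z [-12.1  -1.3  69.8] yaw 162.35 width 72.9 force ux,uy,z [2.  0.4 7.4] torque uy 0.257
 shift along ux in tool y,z: [ 0.0062 -1.    ]
 shift along uy in tool y,z: [-1.     -0.0062]
now [[406, 314], [266, 341], [231, 257], [402, 238]]
0 [[592.0, 306.0], [526.0, 210.0], [234.0, 262.0], [280.0, 366.0]]
2 [[588.0, 312.0], [522.0, 215.0], [229.0, 258.0], [275.0, 362.0]]
4 [[583.0, 317.0], [518.0, 220.0], [224.0, 254.0], [270.0, 358.0]]
```

>>> drive_tool --pt "0.001 0 -0.001 0" --pt "0.002 0 -0.002 0" --pt "0.003 0 -0.003 0" --pt "0.003 0 -0.0035 0" --pt "0.003 0 -0.0035 0"

```text
time: 16.85
tool_pos: [0.5619, -0.2106, 0.0668]
tool_rot: [-0.108, 0.7, -0.109, -0.697]
contact_force: [2.9, -0.5, 7.0]
gripper_width: 0.845
```

Run:
```python
from h import *
rep()
print('now',bluecorners(viewer.grab_frame('scene')))
for th in(0,2): print(th,model(-9.,67.5,th))
```

```text
t 16.85 TCP F-frame x,y,z [-8.7 -1.2 66.8] yaw 162.38 width 72.2 force ux,uy,z [2.9 0.4 7. ] torque uy 0.258
 shift along ux in tool y,z: [ 0.0066 -1.    ]
 shift along uy in tool y,z: [-1.     -0.0066]
now [[399, 244], [402, 316], [261, 337], [237, 268]]
0 [[583.0, 311.0], [518.0, 215.0], [225.0, 268.0], [271.0, 372.0]]
2 [[579.0, 317.0], [514.0, 220.0], [220.0, 264.0], [266.0, 368.0]]
```

>>> drive_tool --pt "0.001 0 -0.001 0" --pt "0.002 0 -0.0015 0" --pt "0.002 0 -0.0015 0" --pt "0.002 0 -0.0015 0"

```text
time: 17.3
tool_pos: [0.5636, -0.2111, 0.0651]
tool_rot: [-0.108, 0.701, -0.109, -0.697]
contact_force: [2.3, 0.3, 7.2]
gripper_width: 0.848
```

Run:
```python
from h import *
rep()
print('now',bluecorners(viewer.grab_frame('scene')))
```

```text
t 17.3 TCP F-frame x,y,z [-6.9 -1.2 65.1] yaw 162.34 width 72.4 force ux,uy,z [2.1 1.  7.2] torque uy 0.172
 shift along ux in tool y,z: [ 0.006 -1.   ]
 shift along uy in tool y,z: [-1.    -0.006]
now [[401, 274], [401, 317], [272, 341], [238, 279], [368, 250]]
```

>>> drive_tool --pt "0.001 0 -0.0005 0" --pt "0.002 0 -0.001 0" --pt "0.002 0 -0.001 0" --pt "0.002 0 -0.001 0"

```text
time: 17.75
tool_pos: [0.564, -0.2113, 0.0636]
tool_rot: [-0.108, 0.7, -0.109, -0.697]
contact_force: [-0.5, 0.0, 12.2]
gripper_width: 0.848
```

Run:
```python
from h import *
rep()
print('now',bluecorners(viewer.grab_frame('scene')))
```

```text
t 17.75 TCP F-frame x,y,z [-6.4 -1.2 63.6] yaw 162.38 width 72.4 force ux,uy,z [-0.5 -0.1 12.2] torque uy 0.759
 shift along ux in tool y,z: [ 0.0066 -1.    ]
 shift along uy in tool y,z: [-1.     -0.0066]
now [[401, 279], [401, 317], [272, 341], [239, 282], [364, 254]]
```

Both ends are now bearing on the sprung ledges. I'll relax the load and open the grip so the panel settles flat by itself, then regrip to slide.

>>> drive_tool --pt "-0.001 0 0 0" --pt "-0.002 0 0 0" --pt "-0.003 0 0 0" --pt "-0.003 0 0 0"

```text
time: 18.2
tool_pos: [0.5638, -0.2112, 0.0653]
tool_rot: [-0.108, 0.7, -0.109, -0.697]
contact_force: [2.7, -0.2, 5.3]
gripper_width: 0.848
```

```bash
python3 -c "
from h import *
rep()"
```

```text
t 18.2 TCP F-frame x,y,z [-6.6 -1.2 65.3] yaw 162.37 width 72.4 force ux,uy,z [2.7 0.6 5.3] torque uy 0.221
 shift along ux in tool y,z: [ 0.0065 -1.    ]
 shift along uy in tool y,z: [-1.     -0.0065]
```

>>> drive_tool --pt "-0.001 0 0 0" --pt "-0.0015 0 0 0" --pt "-0.0015 0 0 0"

```text
time: 18.5
tool_pos: [0.5634, -0.2111, 0.0659]
tool_rot: [-0.108, 0.7, -0.109, -0.698]
contact_force: [3.5, -1.4, 4.9]
gripper_width: 0.852
```

```bash
python3 -c "
from h import *
rep()"
```

```text
t 18.5 TCP F-frame x,y,z [-7.1 -1.2 65.9] yaw 162.36 width 72.8 force ux,uy,z [ 3.8 -0.2  4.9] torque uy -0.225
 shift along ux in tool y,z: [ 0.0063 -1.    ]
 shift along uy in tool y,z: [-1.     -0.0063]
```

>>> drive_tool --pt "-0.001 0 -0.0005 0" --pt "-0.0015 0 -0.001 0" --pt "-0.0015 0 -0.001 0"

```text
time: 18.8
tool_pos: [0.5632, -0.211, 0.0663]
tool_rot: [-0.108, 0.699, -0.109, -0.699]
contact_force: [2.2, -1.4, 3.9]
gripper_width: 0.85
```

>>> drive_tool --pt "0 0 0 0" --pt "0 0 0 0" --pt "0 0 0 0" --pt "0 0 0 0" --fingers 0.0854

```text
time: 19.2
tool_pos: [0.5623, -0.2102, 0.0654]
tool_rot: [0.109, -0.698, 0.108, 0.699]
contact_force: [0.3, 0.3, -0.2]
gripper_width: 0.996
```

Run:
```python
from h import *
rep()
sc=viewer.grab_frame('scene'); w=viewer.grab_frame('wrist')
print('now',bluecorners(sc))
cv2.imwrite('pics/s9.png',np.hstack([cv2.resize(sc[100:190,150:290],(466,300),interpolation=cv2.INTER_CUBIC),cv2.resize(w,(334,300))]))
```

```text
t 19.2 TCP F-frame x,y,z [-8.4 -0.7 65.4] yaw 162.33 width 85.1 force ux,uy,z [ 0.2  0.4 -0.2] torque uy 0.057
 shift along ux in tool y,z: [ 0.0057 -1.    ]
 shift along uy in tool y,z: [-1.     -0.0057]
now [[401, 276], [402, 316], [272, 341], [238, 279], [367, 249]]
```

Released freely. Regripping at the same height, then I'll slide towards +x.

>>> drive_tool --pt "0 0 0 0" --pt "0 0 0 0" --pt "0 0 0 0" --pt "0 0 0 0" --fingers 0.07

```text
time: 19.7
tool_pos: [0.5629, -0.2107, 0.0666]
tool_rot: [0.109, -0.699, 0.109, 0.699]
contact_force: [-2.2, 0.7, 4.5]
gripper_width: 0.848
```

>>> drive_tool --pt "0 0 -0.001 0" --pt "0 0 -0.002 0" --pt "0 0 -0.003 0" --pt "0 0 -0.004 0" --pt "0 0 -0.004 0"

```text
time: 20.2
tool_pos: [0.5667, -0.2118, 0.0664]
tool_rot: [0.109, -0.698, 0.108, 0.699]
contact_force: [-3.6, 0.2, 4.7]
gripper_width: 0.847
```

Run:
```python
from h import *
rep()
print('now',bluecorners(viewer.grab_frame('scene')))
```

```text
t 20.2 TCP F-frame x,y,z [-3.7 -0.9 66.4] yaw 162.34 width 72.3 force ux,uy,z [-3.5 -0.9  4.7] torque uy 0.745
 shift along ux in tool y,z: [ 0.006 -1.   ]
 shift along uy in tool y,z: [-1.    -0.006]
now [[392, 277], [392, 320], [272, 341], [239, 281], [359, 252]]
```

>>> drive_tool --pt "-0.0007 0 -0.001 0" --pt "-0.0007 0 -0.002 0" --pt "-0.0007 0 -0.003 0" --pt "-0.0007 0 -0.004 0" --pt "-0.0007 0 -0.005 0" --pt "-0.0007 0 -0.005 0"

```text
time: 20.85
tool_pos: [0.5709, -0.2131, 0.0666]
tool_rot: [0.109, -0.698, 0.108, 0.699]
contact_force: [-5.1, 1.5, 4.6]
gripper_width: 0.849
```

Run:
```python
from h import *
rep()
print('now',bluecorners(viewer.grab_frame('scene')))
```

```text
t 20.85 TCP F-frame x,y,z [ 0.7 -0.8 66.6] yaw 162.33 width 72.5 force ux,uy,z [-5.3 -0.1  4.6] torque uy 0.753
 shift along ux in tool y,z: [ 0.0058 -1.    ]
 shift along uy in tool y,z: [-1.     -0.0058]
now [[383, 279], [383, 321], [266, 341], [238, 276], [354, 254]]
```

Friction rose by about 1.8 N, which fits the tell-tale being pushed. Continuing gently.

>>> drive_tool --pt "0 0 -0.001 0" --pt "0 0 -0.002 0" --pt "0 0 -0.003 0" --pt "0 0 -0.003 0"

```text
time: 21.3
tool_pos: [0.5721, -0.2134, 0.0664]
tool_rot: [0.109, -0.696, 0.108, 0.701]
contact_force: [-11.4, 4.4, 8.7]
gripper_width: 0.845
```

```bash
python3 -c "
from h import *
rep()"
```

```text
t 21.3 TCP F-frame x,y,z [ 1.9 -0.8 66.4] yaw 162.3 width 72.2 force ux,uy,z [-12.2   0.6   8.7] torque uy 1.69
 shift along ux in tool y,z: [ 0.0053 -1.    ]
 shift along uy in tool y,z: [-1.     -0.0053]
```

Run:
```python
from h import *
a=cv2.imread('pics/scene0.png'); b=viewer.grab_frame('scene')
for im in(a,b):
    c=cv2.resize(im[90:200,140:300],None,fx=5,fy=5,interpolation=cv2.INTER_CUBIC).astype(int)
    m=(c[...,2]>c[...,1]+40)&(c[...,2]>c[...,0]+40); n,l,s,ce=cv2.connectedComponentsWithStats(m.astype(np.uint8))
    print([(x.tolist()) for x in s[1:] if x[4]>20 and x[0]<300])
P=[OF+UX*x/1e3+UY*y/1e3+[0,0,z/1e3] for x,y,z in[(92,-15,48),(92,15,48),(92,15,40),(98,-15,48),(98,15,48),(98,15,40)]]
print(((proj('scene',P)-[140,90])*5).round(0).tolist())
```

```text
[]
[[185, 309, 27, 49, 783]]
[[193.0, 312.0], [204.0, 341.0], [206.0, 356.0], [180.0, 314.0], [191.0, 343.0], [193.0, 358.0]]
```

The red blob now measures 27×49 px against a predicted 26×46 px for a 6 mm protrusion, so the panel is home. I'll ease the load, let go and retreat.

>>> drive_tool --pt "0 0 0.0005 0" --pt "-0.0005 0 0.001 0" --pt "-0.0005 0 0.001 0"

```text
time: 21.65
tool_pos: [0.5721, -0.2135, 0.0665]
tool_rot: [0.109, -0.697, 0.108, 0.7]
contact_force: [-5.6, 1.7, 4.1]
gripper_width: 0.843
```

>>> drive_tool --pt "0 0 0 0" --pt "0 0 0 0" --pt "0 0 0 0" --pt "0 0 0 0" --fingers 0.0854

```text
time: 22.05
tool_pos: [0.5738, -0.214, 0.0674]
tool_rot: [-0.109, 0.699, -0.109, -0.699]
contact_force: [-1.1, 1.1, 0.1]
gripper_width: 0.998
```

>>> drive_tool --pt "-0.01 0 0 0" --pt "-0.025 0 0 0" --pt "-0.05 0 0 0" --pt "-0.1 0 0 0" --pt "-0.14 0 0.02 0" --pt "-0.14 0 0.06 0" --pt "-0.14 0 0.1 0" --pt "-0.14 0 0.12 0"

```text
time: 22.85
tool_pos: [0.4577, -0.177, 0.2096]
tool_rot: [-0.108, 0.7, -0.109, -0.698]
contact_force: [0.6, -0.7, 0.4]
gripper_width: 1.0
```

Run:
```python
from h import *
rep()
b=viewer.grab_frame('scene'); t=viewer.grab_frame('top')
c=cv2.resize(b[90:200,140:300],None,fx=5,fy=5,interpolation=cv2.INTER_CUBIC).astype(int)
m=(c[...,2]>c[...,1]+40)&(c[...,2]>c[...,0]+40); n,l,s,ce=cv2.connectedComponentsWithStats(m.astype(np.uint8))
print([(x.tolist()) for x in s[1:] if x[4]>20 and x[0]<300], bluecorners(b))
a=cv2.resize(b[100:210,140:300],(436,300),interpolation=cv2.INTER_CUBIC); d=cv2.resize(t[160:268,300:440],(364,280),interpolation=cv2.INTER_CUBIC)
z=np.zeros((300,800,3),np.uint8); z[:,:436]=a; z[:280,436:]=d
z2=np.hstack([cv2.resize(b,(400,300)),cv2.resize(t,(400,300))])
cv2.imwrite('pics/f.png',np.vstack([z,z2]))
```

```text
t 22.85 TCP F-frame x,y,z [-118.1   -1.5  209.6] yaw 162.34 width 85.4 force ux,uy,z [ 0.8 -0.5  0.4] torque uy -0.015
 shift along ux in tool y,z: [ 0.0059 -1.    ]
 shift along uy in tool y,z: [-1.     -0.0059]
[[185, 309, 27, 49, 780]] [[381, 279], [383, 320], [266, 341], [236, 277], [352, 254]]
```

View pics/f.png

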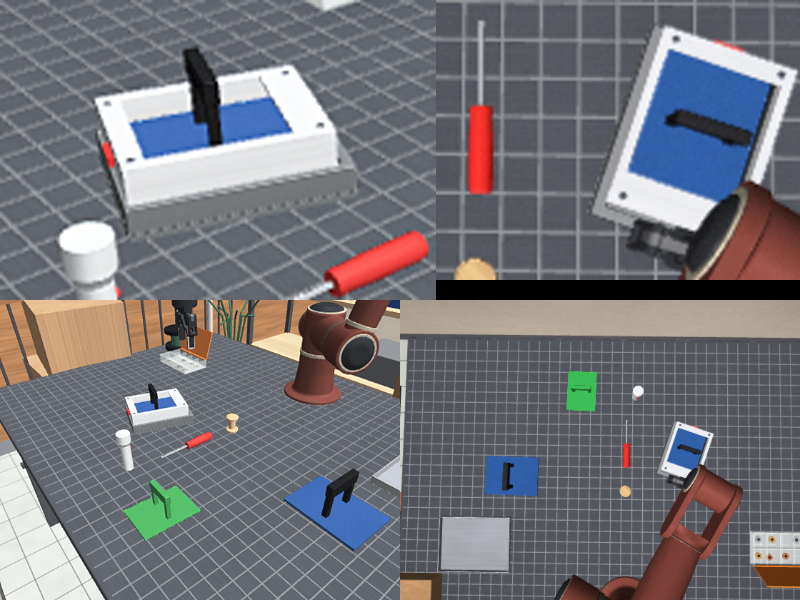

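The last picture shows the panel flat under both lips, the red slide protruding from the end wall, and the spool, screwdriver and torch in place. Handing in.

```bash
python3 -c "
from plant import manip
print(manip.job_done())"
```

```text
the job is handed in; nothing more can be done
None
```

The panel is refitted and the job is handed in at about 23 s, with the gripper open and clear of everything. No verdict was reported.

**What I did:**
- The tool can't tilt, so I held the handle bar by its 74 mm ends instead of pinching its middle. That let the panel pivot in the jaws.
- I tilted it to about 9–10° against the shallow-lip side of the frame and tucked its edge under the deep lip. I felt the end wall at about 5 N, backed off, and lowered it onto the ledges.
- I let go so the panel could settle flat, gripped it again, and slid it home until it stopped at about 12 N. Then I eased off, let go and withdrew.

**Last checks:**
- **Seating:** the panel lies flat under both lips in the final pictures.
- **Tell-tale:** the red slide shows outside at 27 × 49 px, against 26 × 46 px predicted for a full 6 mm.
- **Other objects:** the spool, screwdriver and torch look unmoved.
- **Forces:** the highest panel-on-box force I read was about 17 N, below the 25 N limit. Forces were only read between moves.

**What disagreed:**
- The pads sat about 40 mm further back than the tool description says, so the first attempt to close missed the bar.
- My estimates of where the frame sat differed by 2–4 mm, so I relied on the felt contacts.

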